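# Set the recipe code on a blender console

## Robot

A 6-joint arm with a two-finger parallel gripper is mounted at the origin on the work surface. World frame = base frame: x ahead of the robot, y to its left, z up, the work surface at z = 0. Lengths are in m, angles in rad, forces in N, time in s.
With the tool pointing down it reaches from about 0.3 to 0.875 m from the base axis. Payload 6.4 kg.
Tool frame: the origin (TCP) lies at the very end of the fingers, on their centre line; the grasp point (between the pads) lies 19 mm behind it; y points along the fingers, x is the direction in which the jaws open and shut, and the axes are right-handed (so a half turn about y gives the same grasp; the last joint's range is limited). The gripper opens to 88 mm and grips with 3 to 60 N. Pads are 18 mm wide; open, the fingers measure 123 mm over their backs; the gripper's body (75 mm by 187 mm) begins 45 mm behind the grasp point.
Start: joints at [-1.505, 0.181, 1.607, -0, 1.354, -0.206], TCP at [0.154, -0.554, 0.239] pointing down, gripper open.
Joint ranges: [-2.99, 2.99], [-0.89, 2.07], [0.3, 2.58], [-1.14, 4.28], [0, 2.63], [-3.12, 3.12]. Speed limits (rad/s): [2.57, 2.57, 3.01, 3.14, 3.14, 3.14].

## Interface

Orientations are given as a 3x3 rotation matrix whose columns are the frame's x, y, z axes.
In Python, from workcell import get_obs, snapshot, sign_off, recognise gives the robot as it stands.
- The arm moves only by the tool send_rows, never from a script. Its argument "plan" is a list that holds one entry, the list of rows, each a list of 5 numbers: the shift along the tool's x, y, z in mm, then the turn about the tool's y in rad, then the finger opening in mm, from 0 to 88.1. In form: [[[tx, ty, tz, yaw, claw], ...]]. A call has exactly 5 rows; each row shifts and turns the pose as measured when the row begins, along the tool's axes as they then stand; what a row does not reach is not made up. A row lasts 1/8 s, in which the tool goes at most 62.5 mm and 10.7 degrees, less where a joint would pass 70% of its speed; a pose out of reach is approached as far as the arm can. A call is refused whole if a number of a shift passes 62.5 or a number of a turn 0.188, either way. A call with a gripper value outside its range is refused whole. The fingers move at their own pace and stop on an object; the grip force is fixed at half the most. Time passes only in rows, so rows that do not move let the fingers close, or fill a call up. It gives the time, the measured TCP pose, the force and the opening at its end, in the units of the state.
- get_obs(): the state, without advancing time (a new reading comes with each control period).
- snapshot(name): name is "scene" or "top" or "wrist"; returns a dict with "image" (384x512x3 uint8, red, green, blue), "K" (3x3 intrinsics, pixels), "origin" and "attitude" of the camera in the world; the wrist camera has in their place "tool_from_camera" (4x4, takes a point from camera to tool coordinates, whose origin is the TCP and whose axes are the tool frame's). Camera axes: x right, y down, z forward; pixel columns grow to the right and rows downward; lengths in m; the calibration is good to about 2 mm. A picture is of the moment at which its call begins: read the wrist's pose just before it. There is no depth.
- sign_off(): hands the job in, once; it reports no verdict.
Trained networks look in the newest picture that a camera, given by its name, has taken for a name from the list of things; names that differ only in an ending like _2 or _b are one class to them, and where a whole thing is asked for, a point or a joint stands for the part that bears it (a point fixed in the world has none). Each returns a list of dicts, best first, with "conf" (0 to 1); they miss things now and then, are a little off and sometimes report something else, mostly with a low value. They report only what shows in the picture. A call takes as long as a camera call.
- recognise(camera, target): "at" ([column, row] as shares, 0 to 1, of the picture: columns of its width, rows of its height, amid what is visible of it).
The state is a dict: "time": time; "q": joint angles; "joint_velocities": joint speeds; "joint_torque": joint torques, N m; "position": TCP position; "tcp_rot": TCP orientation; "wrist_force": force on the tool from outside, world axes, zero at the start; "torque": the same for the moment, N m; "finger_gap": opening from 0.0 (shut) to 1.0 (fully open).
Only numpy, scipy, OpenCV 4.12 (cv2) and the standard library are available. Lean on these libraries where they do the work, as an engineer would, in place of code of your own. Each camera call takes 0.05 s, during which the arm holds its last target. There are 200 camera calls.

## Task

Set the blender's recipe console: roll the three thumbwheels so that, left to right as seen from the robot, the 5, the 2 and the 4 face straight up, centred between their white marks, and throw the three toggle switches, left to right, fully to on, off, off (on is thrown away from the robot). Be gentle with the wheels (never knock or press one with more than about 60 N), and leave the cup, the jar and the blender lid standing where they are.

Things in the scene. Friction and masses are not known exactly. Their poses are not given: they have to be found in the camera images.
- console: Fixed black recipe console of a countertop blender, 240 mm deep (its x) by 230 mm wide (its y), flat grey deck 50 mm above the counter. Origin at the centre of its underside on the counter; its x axis points away from the robot (across the deck, from the switch row to the thumbwheel row), its y axis to the left as seen from the robot, z up. Along x the switches pivot at -80 mm, the wheel axles lie at +50 mm.
- wheel_left_top (a point): Fixed point at the very top of the left thumbwheel (console frame 50, 55, 90 mm): a smooth rubber-rimmed upright disc, radius 40 mm, 34 mm wide, axle along the console's y at deck height, so its upper half stands out of the deck; 21 mm gap between wheels. Rim fields with black pips: 1 white, 2 yellow, 3 orange, 4 red, 5 green, 6 blue; the one straight up, between two white deck marks, is set.
- wheel_left (a joint): Turn of the left thumbwheel, rad: number n is straight up at (n-1) x 1.047; stops at -0.30 and 5.54, no clicks. Growing: the wheel's top moves away from the robot (console +x). Stiff: 0.10 N m, 2.5 N along the rim, so a finger drawn over the top must press with 8 to 20 N or it slips. Stays where left.
- wheel_middle_top (a point): Fixed point at the very top of the middle thumbwheel (console frame 50, 0, 90 mm): a smooth rubber-rimmed upright disc, radius 40 mm, 34 mm wide, axle along the console's y at deck height, so its upper half stands out of the deck; 21 mm gap between wheels. Rim fields with black pips: 1 white, 2 yellow, 3 orange, 4 red, 5 green, 6 blue; the one straight up, between two white deck marks, is set.
- wheel_middle (a joint): Turn of the middle thumbwheel, rad: number n is straight up at (n-1) x 1.047; stops at -0.30 and 5.54, no clicks. Growing: the wheel's top moves away from the robot (console +x). Stiff: 0.10 N m, 2.5 N along the rim, so a finger drawn over the top must press with 8 to 20 N or it slips. Stays where left.
- wheel_right_top (a point): Fixed point at the very top of the right thumbwheel (console frame 50, -55, 90 mm): a smooth rubber-rimmed upright disc, radius 40 mm, 34 mm wide, axle along the console's y at deck height, so its upper half stands out of the deck; 21 mm gap between wheels. Rim fields with black pips: 1 white, 2 yellow, 3 orange, 4 red, 5 green, 6 blue; the one straight up, between two white deck marks, is set.
- wheel_right (a joint): Turn of the right thumbwheel, rad: number n is straight up at (n-1) x 1.047; stops at -0.30 and 5.54, no clicks. Growing: the wheel's top moves away from the robot (console +x). Stiff: 0.10 N m, 2.5 N along the rim, so a finger drawn over the top must press with 8 to 20 N or it slips. Stays where left.
- switch_left_pivot (a point): Fixed point on the deck at the hinge of the left toggle switch (console frame -80, 45, 50 mm): an orange paddle 34 mm long, 16 mm wide (y), 8 mm thick, standing up from here and leaning about 13 mm at its tip. Switches are 45 mm apart.
- switch_left (a joint): The left toggle switch, rad: 0 = off (leans 0.4 rad towards the robot, red dot), 0.8 = on (leans 0.4 rad away from it, green dot). Pushed over against light friction (about 1.4 N 14 mm above the deck) to a firm stop; stays where left.
- switch_middle_pivot (a point): Fixed point on the deck at the hinge of the middle toggle switch (console frame -80, 0, 50 mm): an orange paddle 34 mm long, 16 mm wide (y), 8 mm thick, standing up from here and leaning about 13 mm at its tip. Switches are 45 mm apart.
- switch_middle (a joint): The middle toggle switch, rad: 0 = off (leans 0.4 rad towards the robot, red dot), 0.8 = on (leans 0.4 rad away from it, green dot). Pushed over against light friction (about 1.4 N 14 mm above the deck) to a firm stop; stays where left.
- switch_right_pivot (a point): Fixed point on the deck at the hinge of the right toggle switch (console frame -80, -45, 50 mm): an orange paddle 34 mm long, 16 mm wide (y), 8 mm thick, standing up from here and leaning about 13 mm at its tip. Switches are 45 mm apart.
- switch_right (a joint): The right toggle switch, rad: 0 = off (leans 0.4 rad towards the robot, red dot), 0.8 = on (leans 0.4 rad away from it, green dot). Pushed over against light friction (about 1.4 N 14 mm above the deck) to a firm stop; stays where left.
- cup_mid (a point): Loose clear plastic cup, 90 mm wide, 120 mm tall, standing left of the console; point half-way up.
- jar_mid (a point): Loose amber storage jar with white cap, 84 mm wide, 130 mm tall, standing right of the console; point half-way up.
- blender_lid_mid (a point): Loose black blender lid, 110 mm wide, 45 mm tall, lying left of the console; point half-way up.

How it is judged:
By the outcome, as a careful person would: the job done as asked, in the order asked, and still so for the second after the job is handed in, with the robot touching nothing.
It also fails if it takes over 72 s, if anything falls off the work surface, if the arm or the gripper's body presses on something with over 40 N, if the wrist force passes 120 N, or if a joint passes its speed limit or range.

## Working session

There is one attempt and no reset: what is moved stays moved. The work goes in short steps, Python scripts to look and compute and a tool call to move; the robot and the scene stay as the last step left them, time stands still between calls to the robot, and variables do not carry over. Pictures are saved under pics/ and viewed, about 8 in all and at most 12, crops included, and the job is handed in when it is done.

Besides the shell and the picture viewer there is one more tool, called after "Emit:" by a JSON object that holds its "api" and its "payload". send_rows: Moves the arm, as the interface text tells. Its arguments: {"type":"object","properties":{"plan":{"type":"array","items":{"type":"array","items":{"type":"array","items":{"type":"number"}}}}},"required":["plan"]}

```bash
mkdir -p pics
cat > h.py <<'E'
import numpy as np, cv2
from workcell import get_obs, snapshot, sign_off, recognise
def cam(s,o=None):
    if 'origin' in s: return np.array(s['K']),np.array(s['attitude']),np.array(s['origin'])
    T=np.array(s['tool_from_camera']);R=np.array(o['tcp_rot']);p=np.array(o['position'])
    return np.array(s['K']),R@T[:3,:3],R@T[:3,3]+p
def ray(c,uv,z):
    K,R,o=c; d=R@np.linalg.solve(K,[uv[0],uv[1],1]); return o+d*(z-o[2])/d[2]
def proj(c,P):
    K,R,o=c; q=K@(R.T@(np.array(P)-o)); return q[:2]/q[2]
def save(n,im): cv2.imwrite(f'pics/{n}.png',im[...,::-1])
E
python3 - <<'E'
from h import *
np.set_printoptions(precision=3,suppress=True)
o=get_obs();print(o)
ims=[]
for n in['scene','top']:
    s=snapshot(n);c=cam(s);ims.append(s['image']);print(n,c)
    for t,z in [('console',.05),('wheel_left_top',.09),('wheel_middle_top',.09),('wheel_right_top',.09),('switch_left_pivot',.05),('switch_middle_pivot',.05),('switch_right_pivot',.05),('wheel_left',.08),('switch_left',.07),('cup_mid',.06),('jar_mid',.065),('blender_lid_mid',.022)]:
        for r in recognise(n,t)[:3]:
            uv=np.array(r['at'])*[512,384];print(t,round(r['conf'],2),uv,ray(c,uv,z)[:2])
save('a',cv2.resize(ims[0],(800,600)));save('b',cv2.resize(ims[1],(800,600)))
E
```

```text
{'time': 0.0, 'q': array([-1.505,  0.182,  1.608, -0.   ,  1.354, -0.206]), 'joint_velocities': array([ 0.001, -0.   ,  0.   ,  0.001, -0.   , -0.   ]), 'joint_torque': array([ -0.002, -43.387, -34.185,   0.07 ,   0.039,  -0.   ]), 'position': array([ 0.154, -0.553,  0.238]), 'tcp_rot': array([[ 0.268, -0.   ,  0.963],
       [-0.963,  0.002,  0.268],
       [-0.002, -1.   ,  0.   ]]), 'wrist_force': array([-0.426, -0.271,  0.276]), 'torque': array([-0.032,  0.029, -0.021]), 'finger_gap': 1.0002719848071764}
scene (array([[356.394,   0.   , 250.726],
       [  0.   , 356.394, 189.34 ],
       [  0.   ,   0.   ,   1.   ]]), array([[-0.066,  0.747, -0.662],
       [ 0.998,  0.047, -0.046],
       [-0.003, -0.663, -0.748]]), array([1.122, 0.052, 0.741]))
console 0.74 [269.824 218.995] [0.603 0.061]
wheel_left_top 0.67 [266.906 217.498] [0.63  0.054]
wheel_middle_top 0.97 [269.619 219.418] [0.635 0.06 ]
wheel_right_top 0.57 [265.318 213.389] [0.618 0.05 ]
switch_left_pivot 0.79 [269.722 218.112] [0.601 0.061]
switch_middle_pivot 0.96 [265.216 218.611] [0.603 0.05 ]
switch_right_pivot 0.7
[... 572 characters left out ...]
2, -0.999]]), array([0.51 , 0.014, 0.911]))
console 0.89 [244.378 178.099] [0.571 0.059]
wheel_left_top 0.74 [245.094 183.782] [0.555 0.055]
wheel_middle_top 0.85 [240.998 181.517] [0.56  0.065]
wheel_right_top 0.85 [242.79  181.286] [0.561 0.06 ]
switch_left_pivot 0.69 [248.678 179.789] [0.567 0.048]
switch_middle_pivot 0.87 [243.61  182.707] [0.56  0.061]
switch_right_pivot 0.85 [247.501 179.789] [0.567 0.051]
wheel_left 0.86 [218.624 167.885] [0.593 0.118]
switch_left 0.51 [233.318 219.187] [0.473 0.083]
cup_mid 0.69 [152.013 159.782] [0.613 0.281]
cup_mid 0.29 [251.699 215.885] [0.48 0.04]
jar_mid 0.63 [336.384 166.694] [ 0.599 -0.16 ]
blender_lid_mid 0.82 [177.613 231.514] [0.439 0.226]
```

View pics/a.png

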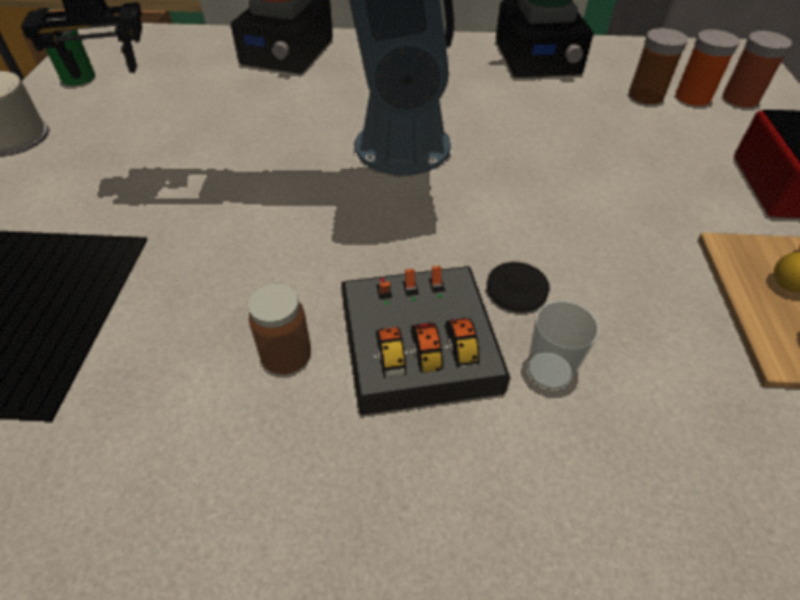

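View pics/b.png

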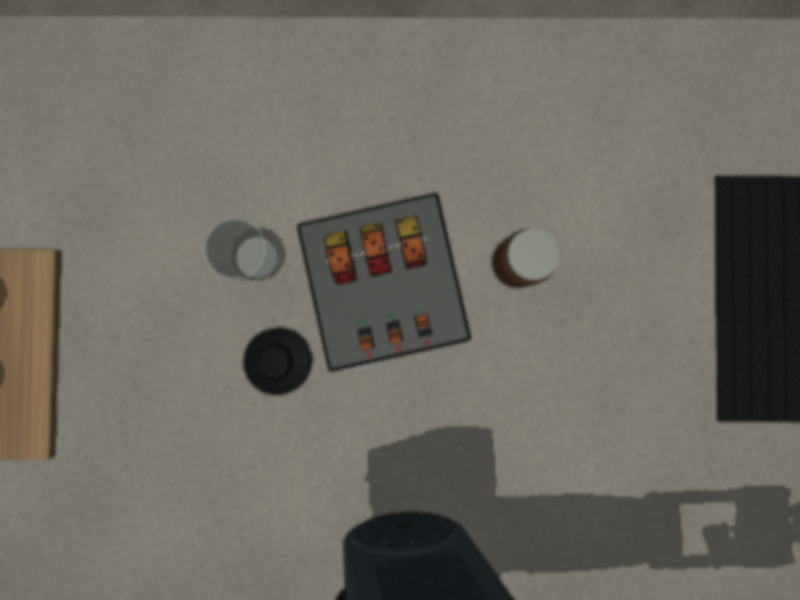

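The scene view shows the console with wheels at about (462,340), (428,345) and (391,350). In the top view the deck corners are at (299,225), (437,194), (469,339) and (330,370). The left and middle switches show green dots (off), while the right one shows only red (on). I'll compute the console pose and unwrap the wheel rims.

```bash
cat >> h.py <<'E'
COL={1:(0,0,1),2:None}
def rimstrip(s,c,W,yc,n=161,lim=1.3):
    """W(x,y,z)->world. strip rows phi from -lim..lim, cols across width"""
    ph=np.linspace(-lim,lim,n);ys=np.linspace(-13,13,14)
    P=np.array([[proj(c,W(50+40*np.sin(a),yc+y,50+40*np.cos(a))) for y in ys] for a in ph]).astype(np.float32)
    return ph,cv2.remap(s['image'],P[...,0],P[...,1],cv2.INTER_LINEAR)
HUE={2:25,3:11,4:0,5:65,6:110}
def wheelangle(ph,st,rng):
    hsv=cv2.cvtColor(st,cv2.COLOR_RGB2HSV).astype(float)
    best=[]
    for q in np.arange(-.3,5.54,.01):
        n=np.clip(np.round((q-ph)/1.0472)%6,0,6).astype(int)%6+1
        e=0;k=0
        for i in np.where(np.abs(ph)<rng)[0]:
            h,sa,v=hsv[i].T; ok=v>60
            if n[i]==1: d=np.where(sa<70,0,30)
            else:
                d=np.abs(h-HUE[n[i]]);d=np.minimum(d,180-d);d=np.where(sa<70,30,np.minimum(d,30))
            e+=d[ok].sum();k+=ok.sum()
        best.append((e/max(k,1),round(q,2)))
    return sorted(best)[:3]
import json,os
if os.path.exists('pose.json'): X0,Y0,YAW=json.load(open('pose.json'))
def W(x,y,z,p=None):
    a,b,t=p if p is not None else (X0,Y0,YAW)
    return np.array([a+(x*np.cos(t)-y*np.sin(t))/1e3,b+(x*np.sin(t)+y*np.cos(t))/1e3,z/1e3])
def tocon(P):
    d=(np.array(P)-[X0,Y0,0])*1e3;c,s=np.cos(YAW),np.sin(YAW)
    return np.array([c*d[0]+s*d[1],-s*d[0]+c*d[1],d[2]])
def plan(x,y,z,o=None,yawoff=0):
    """tool-frame shift (mm) and total yaw to reach console point with tool x along console x"""
    o=o or get_obs();R=np.array(o['tcp_rot'])
    d=R.T@(W(x,y,z)-np.array(o['position']))*1e3
    a=np.arctan2(R[1,0],R[0,0]);return d.round(1),round(-((YAW+yawoff-a+np.pi)%(2*np.pi)-np.pi),3)
E
python3 - <<'E'
import h
from h import *
from scipy.optimize import least_squares
s=snapshot('top');c=cam(s)
uv=np.array([(299,225),(437,194),(469,339),(330,370)])*.64
cn=[(120,115),(120,-115),(-120,-115),(-120,115)]
sc=snapshot('scene');cs=cam(sc);uvs=np.array([(505,378),(362,403),(343,283),(470,268)])*.64
f=lambda p:np.concatenate([(proj(c,W(*q,50,p))-u) for q,u in zip(cn,uv)]).ravel()
g=lambda p:np.concatenate([(proj(cs,W(*q,50,p))-u) for q,u in zip(cn,uvs)]).ravel()
for F in (f,g,lambda p:np.r_[f(p),g(p)]):
    r=least_squares(F,[.56,.05,.2]);print(r.x,r.fun.round(1))
json.dump(list(r.x),open('pose.json','w'));h.X0,h.Y0,h.YAW=r.x
for n,S,C in(('top',s,c),('scene',sc,cs)):
  for yc in(55,0,-55):
    ph,st=rimstrip(S,C,W,yc);print(n,yc,wheelangle(ph,st,.7))
print(plan(50,0,200))
E
```

```text
[0.56613158 0.05610952 0.22408655] [-2.5 -1.6  1.4 -2.2  2.6  1.5 -1.6  2.2]
[0.57321388 0.05706317 0.23254302] [ 5.2  1.2 -3.3 -0.  -2.4 -1.3  0.4 -2.1]
[0.56890973 0.05663212 0.22785747] [-2.9 -2.5  1.  -3.5  2.6  0.2 -1.6  1.2  4.7 -0.2 -3.6 -1.9 -2.2 -2.7
  0.5 -3.1]
top 55 [(np.float64(1.0653813914501258), np.float64(1.9)), (np.float64(1.0653813914501258), np.float64(1.91)), (np.float64(1.0922045264040234), np.float64(1.88))]
top 0 [(np.float64(0.9389179755671903), np.float64(2.21)), (np.float64(0.9415357766143106), np.float64(2.22)), (np.float64(0.9633507853403142), np.float64(2.23))]
top -55 [(np.float64(1.4038461538461537), np.float64(1.62)), (np.float64(1.4038461538461537), np.float64(1.63)), (np.float64(1.410535117056856), np.float64(1.61))]
scene 55 [(np.float64(2.4794040315512706), np.float64(1.87)), (np.float64(2.4794040315512706), np.float64(1.88)), (np.float64(2.4794040315512706), np.float64(1.89))]
scene 0 [(np.float64(2.1520361990950225), np.float64(2.18)), (np.float64(2.1520361990950225), np.float64(2.19)), (np.float64(2.173755656108597), np.float64(2.2))]
scene -55 [(np.float64(2.5621251071122537), np.float64(1.59)), (np.float64(2.5621251071122537), np.float64(1.6)), (np.float64(2.5621251071122537), np.float64(1.61))]
(array([-474.7,   38.7,  613.2]), np.float64(-1.527))
```

Emit:
{"api": "send_rows", "payload": {"plan": [[[0,0,0,-0.153,0],[0,0,0,-0.153,0],[0,0,0,-0.153,0],[0,0,0,-0.153,0],[0,0,0,-0.153,0]]]}}

```text
time: 2.02
position: [0.1544, -0.5539, 0.2387]
tcp_rot: [[0.873, 0.0, 0.488], [-0.488, -0.0, 0.873], [0.0, -1.0, 0.0]]
wrist_force: [0.0, -0.3, -1.0]
finger_gap: 0.459
```

Emit:
{"api": "send_rows", "payload": {"plan": [[[0,0,0,-0.153,0],[0,0,0,-0.153,0],[0,0,0,-0.153,0],[0,0,0,-0.153,0],[0,0,0,-0.153,0]]]}}

```text
time: 2.65
position: [0.1544, -0.5539, 0.2387]
tcp_rot: [[0.961, 0.0, -0.277], [0.277, 0.0, 0.961], [0.0, -1.0, 0.0]]
wrist_force: [0.4, -0.2, -0.3]
finger_gap: 0.007
```

```bash
python3 -c "
from h import *
print(plan(20,0,230)); o=get_obs();print(o['time'],o['q'],o['finger_gap'])"
```

```text
(array([587.6,   8.8, 470.5]), np.float64(0.053))
2.65 [-1.50530158e+00  1.80808949e-01  1.60698849e+00  6.27274240e-05
  1.35381288e+00 -1.78649883e+00] 0.006828986751703662
```

Emit:
{"api": "send_rows", "payload": {"plan": [[[39,0,31,0.01,0],[39,0,31,0.01,0],[39,0,31,0.01,0],[39,0,31,0.01,0],[39,0,31,0.01,0]]]}}

```text
time: 3.28
position: [0.3046, -0.3511, 0.2386]
tcp_rot: [[0.975, 0.001, -0.223], [0.223, -0.002, 0.975], [0.0, -1.0, -0.002]]
wrist_force: [0.3, -1.1, -0.1]
finger_gap: 0.005
```

Emit:
{"api": "send_rows", "payload": {"plan": [[[39,0,31,0,0],[39,0,31,0,0],[39,0,31,0,0],[39,0,31,0,0],[39,0,31,0,0]]]}}

```text
time: 3.9
position: [0.4647, -0.1499, 0.24]
tcp_rot: [[0.975, 0.004, -0.222], [0.222, -0.005, 0.975], [0.003, -1.0, -0.006]]
wrist_force: [0.5, 0.2, -0.6]
finger_gap: 0.002
```

Emit:
{"api": "send_rows", "payload": {"plan": [[[39,0,31,0,0],[39,0,31,0,0],[39,0,31,0,0],[39,0,31,0,0],[0,0,0,0,0]]]}}

```text
time: 4.53
position: [0.5945, 0.0143, 0.2403]
tcp_rot: [[0.974, 0.007, -0.226], [0.226, -0.006, 0.974], [0.005, -1.0, -0.007]]
wrist_force: [-1.0, 0.1, 0.2]
finger_gap: 0.007
```

```bash
python3 -c "
from h import *
o=get_obs();s=snapshot('wrist');c=cam(s,o);print(plan(20,0,230,o),o['time'],o['q'],o['wrist_force'],tocon(o['position']),s['tool_from_camera'])
im=s['image'].copy()
for q in [(120,115),(120,-115),(-120,-115),(-120,115)]: print(proj(c,W(*q,50)))
for y in (55,0,-55):
  print(y,proj(c,W(50,y,90)),proj(c,W(-80,y*45/55,50)),wheelangle(*rimstrip(s,c,W,y),.7))
save('c',cv2.resize(im,(800,600)))"
```

```text
(array([ 4.6, 10. , 47. ]), np.float64(0.001)) 4.525 [-0.17289213  0.2180675   1.55972149 -0.00458985  1.35610487 -0.40028672] [-1.04840441  0.13576693  0.16828435] [ 15.35466085 -46.96652315 240.34691298] [[ 9.99998802e-01  1.41739329e-03  6.21934446e-04  1.05886073e-04]
 [-2.07779619e-04 -2.75246177e-01  9.61373756e-01 -1.45419838e-01]
 [ 1.53382979e-03 -9.61372734e-01 -2.75245553e-01  7.05214427e-02]
 [ 0.00000000e+00  0.00000000e+00  0.00000000e+00  1.00000000e+00]]
[363.50342289   1.32781919]
[343.64921375 224.65717486]
[137.27319192 224.70554252]
[111.8843344    0.31812826]
55 [293.22487504  63.93311894] [160.1785717   78.49265582] [(np.float64(2.950222222222222), np.float64(1.9)), (np.float64(2.950222222222222), np.float64(1.91)), (np.float64(2.950222222222222), np.float64(1.92))]
0 [291.06735768 127.09181117] [163.76466495 123.67956972] [(np.float64(1.8), np.float64(2.24)), (np.float64(1.8), np.float64(2.25)), (np.float64(1.8), np.float64(2.26))]
-55 [289.12868378 183.84412794] [167.08353379 165.49929658] [(np.float64(1.519634703196347), np.float64(1.61)), (np.float64(1.519634703196347), np.float64(1.62)), (np.float64(1.519634703196347), np.float64(1.63))]
```

View pics/c.png

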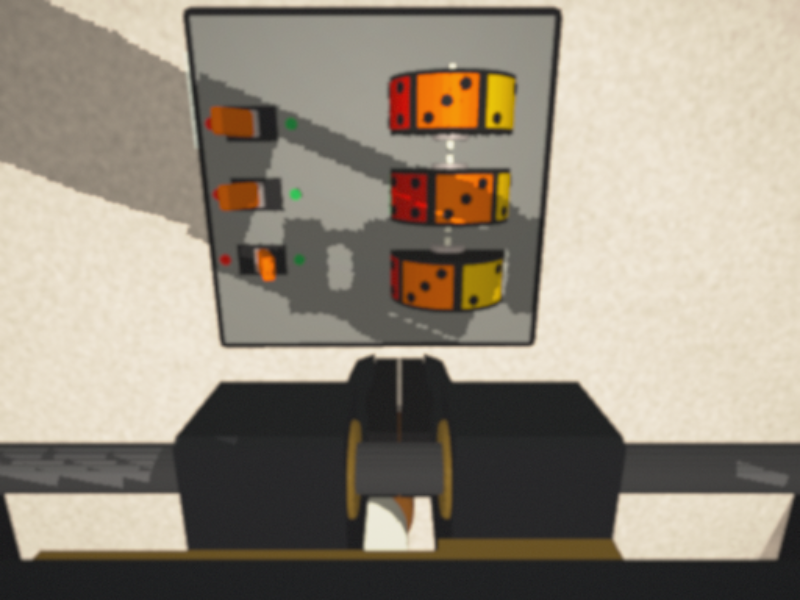

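The wrist view shows the deck corners at (188,10), (558,10), (535,345) and (222,345), and the white marks in the gaps at (450,152) and (447,237). The left and middle switches are off and the right one is on. The visible edge seems inset from the nominal size, so I'll refit the pose with a free inset.

```bash
cat > fit.py <<'E'
import h
from h import *
from scipy.optimize import least_squares
np.set_printoptions(precision=2,suppress=True)
o=get_obs();s=snapshot('wrist');c=cam(s,o);t=snapshot('top');ct=cam(t)
def F(p,wr=True,tp=True):
    i=p[3];C=[(120-i,115-i),(120-i,-115+i),(-120+i,-115+i),(-120+i,115-i)]
    r=[]
    if wr:
        for q,u in zip(C,[(558,10),(535,345),(222,345),(188,10)]): r.append(proj(c,W(*q,50,p[:3]))-np.array(u)*.64)
        for q,u in zip([(50,27.5),(50,-27.5)],[(450,152),(447,237)]): r.append(proj(c,W(*q,50,p[:3]))-np.array(u)*.64)
    if tp:
        for q,u in zip(C,[(299,225),(437,194),(469,339),(330,370)]): r.append(proj(ct,W(*q,50,p[:3]))-np.array(u)*.64)
        for q,u in zip([(50,27.5),(50,-27.5)],[(360,253.5),(394,245.5)]): r.append(proj(ct,W(*q,50,p[:3]))-np.array(u)*.64)
    return np.concatenate(r)
for a in((1,0),(0,1),(1,1)):
    r=least_squares(F,[.57,.057,.228,2],args=a);print(r.x,r.fun)
json.dump(list(r.x[:3]),open('pose.json','w'));h.X0,h.Y0,h.YAW=r.x[:3]
for y in(55,0,-55): print(y,wheelangle(*rimstrip(s,c,W,y),.7)[0],wheelangle(*rimstrip(t,ct,W,y),.7)[0])
print(plan(35,55,130,o))
E
python3 fit.py
```

```text
[0.57 0.06 0.23 5.11] [ 1.41  0.93 -1.61 -0.14  0.38  0.3  -1.52  0.73  0.43 -0.29  0.83 -1.7 ]
[0.57 0.06 0.22 4.89] [-0.06 -0.24 -0.01  0.03  0.26 -0.14  0.02 -0.33 -0.29  0.23  0.08  0.45]
[0.57 0.06 0.23 5.11] [ 1.12  0.83 -2.03 -0.22 -0.07  0.05 -1.85  0.38  0.08 -0.44  0.46 -1.84
  0.15 -0.84 -0.07 -0.93  0.59 -1.39  0.62 -1.21 -0.1  -0.62  0.25 -0.5 ]
55 (np.float64(2.9), np.float64(1.92)) (np.float64(5.686106346483705), np.float64(1.77))
0 (np.float64(1.6713747645951036), np.float64(2.27)) (np.float64(2.9844155844155846), np.float64(0.3))
-55 (np.float64(1.4968152866242037), np.float64(1.62)) (np.float64(6.825127334465195), np.float64(-0.03))
(array([ 19.6, 109.6, 102.6]), np.float64(-0.001))
```

Emit:
{"api": "send_rows", "payload": {"plan": [[[4,15,34,0,0],[4,15,34,0,0],[4,15,34,0,0],[0,40,0,0,0],[0,25,0,0,0]]]}}

```text
time: 5.3
position: [0.5829, 0.1075, 0.131]
tcp_rot: [[0.977, 0.013, -0.212], [0.212, -0.009, 0.977], [0.011, -1.0, -0.011]]
wrist_force: [-0.2, -0.0, 0.5]
finger_gap: 0.005
```

Emit:
{"api": "send_rows", "payload": {"plan": [[[0,15,0,0,0],[0,10,0,0,0],[0,3,0,0,0],[0,3,0,0,0],[0,0,0,0,0]]]}}

```text
time: 5.92
position: [0.5833, 0.1039, 0.0995]
tcp_rot: [[0.978, 0.013, -0.208], [0.208, -0.009, 0.978], [0.011, -1.0, -0.012]]
wrist_force: [0.1, -0.5, -0.4]
finger_gap: 0.007
```

```bash
cat > st.py <<'E'
from h import *
o=get_obs();print(o['time'],tocon(o['position']).round(1),'F',np.round(o['wrist_force'],1),plan(50,55,90,o))
E
python3 st.py
```

```text
5.925 [25.2 44.  99.5] F [ 0.1 -0.5 -0.4] (array([24.4,  9.7, 11.6]), np.float64(-0.019))
```

Emit:
{"api": "send_rows", "payload": {"plan": [[[0,0,6,-0.01,0],[0,0,6,-0.01,0],[0,3,0,0,0],[0,3,0,0,0],[0,2,0,0,0]]]}}

```text
time: 6.55
position: [0.5815, 0.117, 0.0922]
tcp_rot: [[0.973, 0.016, -0.23], [0.23, -0.009, 0.973], [0.013, -1.0, -0.013]]
wrist_force: [-0.4, 0.2, 0.5]
finger_gap: 0.005
```

Emit:
{"api": "send_rows", "payload": {"plan": [[[0,2,0,0,0],[0,2,0,0,0],[0,2,0,0,0],[0,2,0,0,0],[0,2,0,0,0]]]}}

```text
time: 7.18
position: [0.5819, 0.1168, 0.0866]
tcp_rot: [[0.973, 0.015, -0.23], [0.23, -0.009, 0.973], [0.013, -1.0, -0.013]]
wrist_force: [-9.6, -0.2, 18.3]
finger_gap: -0.001
```

```bash
python3 st.py
```

```text
7.175 [26.8 56.9 86.6] F [-9.6 -0.2 18.3] (array([23.2, -3.1, -2. ]), np.float64(0.004))
```

Emit:
{"api": "send_rows", "payload": {"plan": [[[6,-1,0,0,0],[6,-0.4,0,0,0],[6,0.5,0,0,0],[6,1.2,0,0,0],[6,1.4,0,0,0]]]}}

```text
time: 7.8
position: [0.6127, 0.124, 0.0904]
tcp_rot: [[0.973, 0.017, -0.23], [0.23, -0.01, 0.973], [0.014, -1.0, -0.013]]
wrist_force: [-2.5, 0.4, 9.4]
finger_gap: 0.007
```

```bash
cat > st.py <<'E'
from h import *
import sys
o=get_obs();print(o['time'],tocon(o['position']).round(1),'F',np.round(o['wrist_force'],1))
if len(sys.argv)>1:
    s=snapshot('wrist');c=cam(s,o)
    for y in map(int,sys.argv[1].split(',')):
        print(y,wheelangle(*rimstrip(s,c,W,y),.7)[0])
    save(sys.argv[2],s['image'])
if len(sys.argv)>3: print(plan(*map(float,sys.argv[3].split(',')),o))
E
python3 st.py 55,0 d
```

```text
7.8 [58.4 56.9 90.4] F [-2.5  0.4  9.4]
55 (np.float64(1.6836158192090396), np.float64(2.61))
0 (np.float64(5.761075949367089), np.float64(2.19))
```

View pics/d.png

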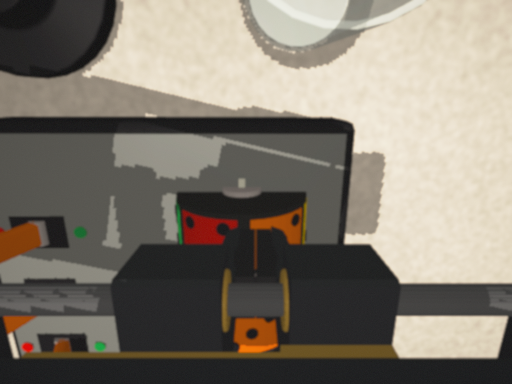

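Emit:
{"api": "send_rows", "payload": {"plan": [[[6,1.7,0,0,0],[5.5,2.7,0,0,0],[5,3.5,0,0,0],[3,-8,0,0,0],[0,-12,0,0,0]]]}}

```text
time: 8.48
position: [0.6347, 0.1293, 0.1047]
tcp_rot: [[0.973, 0.02, -0.23], [0.23, -0.009, 0.973], [0.018, -1.0, -0.013]]
wrist_force: [0.5, 0.3, 0.7]
finger_gap: 0.005
```

Emit:
{"api": "send_rows", "payload": {"plan": [[[-15,0,0,0,0],[-15,0,0,0,0],[-15,0,0,0,0],[-6,0,0,0,0],[0,0,0,0,0]]]}}

```text
time: 9.1
position: [0.5857, 0.1171, 0.1085]
tcp_rot: [[0.973, 0.026, -0.23], [0.23, -0.009, 0.973], [0.024, -1.0, -0.015]]
wrist_force: [-0.2, -0.0, -0.1]
finger_gap: 0.003
```

```bash
python3 st.py 55,0 e 27,55,86
```

```text
9.1 [ 30.6  56.3 108.5] F [-0.2 -0.  -0.1]
55 (np.float64(1.5526742301458671), np.float64(3.16))
0 (np.float64(10.497427101200685), np.float64(-0.3))
(array([-4.1, 22.4, -1. ]), np.float64(0.004))
```

Emit:
{"api": "send_rows", "payload": {"plan": [[[-4,8,0,0,0],[-0.5,8,0,0,0],[0,2,0,0,0],[0,2,0,0,0],[0,2,0,0,0]]]}}

```text
time: 9.78
position: [0.5831, 0.116, 0.0867]
tcp_rot: [[0.973, 0.027, -0.23], [0.23, -0.009, 0.973], [0.024, -1.0, -0.015]]
wrist_force: [-11.5, -1.3, 23.3]
finger_gap: 0.004
```

```bash
python3 st.py
```

```text
9.775 [27.8 55.8 86.7] F [-11.5  -1.3  23.3]
```

Emit:
{"api": "send_rows", "payload": {"plan": [[[6,-1.2,0,0,0],[6,-0.4,0,0,0],[6,0.5,0,0,0],[6,1.3,0,0,0],[6,1.6,0,0,0]]]}}

```text
time: 10.4
position: [0.6152, 0.1234, 0.0904]
tcp_rot: [[0.973, 0.03, -0.23], [0.231, -0.009, 0.973], [0.027, -1.0, -0.016]]
wrist_force: [-3.2, 0.5, 9.5]
finger_gap: 0.006
```

```bash
python3 st.py 55 f
```

```text
10.4 [60.7 55.8 90.4] F [-3.2  0.5  9.5]
55 (np.float64(2.619335347432024), np.float64(3.74))
```

Emit:
{"api": "send_rows", "payload": {"plan": [[[6,1.7,0,0,0],[5.5,2.6,0,0,0],[3,-8,0,0,0],[0,-10,0,0,0],[-15,0,0,0,0]]]}}

```text
time: 11.08
position: [0.6173, 0.124, 0.1052]
tcp_rot: [[0.973, 0.033, -0.23], [0.231, -0.008, 0.973], [0.03, -0.999, -0.016]]
wrist_force: [-0.1, -0.1, -0.4]
finger_gap: 0.004
```

Emit:
{"api": "send_rows", "payload": {"plan": [[[-10,0,0,0,0],[-8,6,0,0,0],[0,6,0,0,0],[0,0,0,0,0],[0,0,0,0,0]]]}}

```text
time: 11.7
position: [0.5989, 0.1194, 0.0923]
tcp_rot: [[0.973, 0.033, -0.23], [0.23, -0.008, 0.973], [0.03, -0.999, -0.016]]
wrist_force: [-0.6, -0.4, 0.2]
finger_gap: 0.002
```

```bash
python3 st.py 55 g 45,55,90
```

```text
11.7 [44.  55.6 92.3] F [-0.6 -0.4  0.2]
55 (np.float64(1.9854545454545454), np.float64(3.95))
(array([ 1. ,  2.3, -0.6]), np.float64(0.004))
```

Emit:
{"api": "send_rows", "payload": {"plan": [[[0,2.5,0,0,0],[0,1.5,0,0,0],[4,1.4,0,0,0],[4,1.4,0,0,0],[2,1.4,0,0,0]]]}}

```text
time: 12.38
position: [0.6127, 0.1225, 0.0906]
tcp_rot: [[0.972, 0.04, -0.23], [0.231, -0.008, 0.973], [0.037, -0.999, -0.017]]
wrist_force: [-2.4, 1.0, 7.3]
finger_gap: 0.004
```

```bash
python3 st.py 55 g2 45,55,90
```

```text
12.375 [58.1 55.5 90.6] F [-2.4  1.   7.3]
55 (np.float64(2.135593220338983), np.float64(4.3))
(array([-13.2,   0.1,  -0.4]), np.float64(0.005))
```

Emit:
{"api": "send_rows", "payload": {"plan": [[[0,-10,0,0,0],[-5,-10,-15,0,0],[0,0,-25,0,0],[0,0,-15,0,0],[0,0,0,0,0]]]}}

```text
time: 13.05
position: [0.6206, 0.0644, 0.1141]
tcp_rot: [[0.972, 0.042, -0.23], [0.231, -0.008, 0.973], [0.039, -0.999, -0.018]]
wrist_force: [-0.3, -0.1, 0.1]
finger_gap: 0.006
```

```bash
python3 st.py 55,0 i 55,55,90;  python3 -c "
import cv2;cv2.imwrite('pics/i2.png',cv2.resize(cv2.imread('pics/i.png'),(800,600),interpolation=2))"
```

```text
13.05 [ 52.6  -2.9 114.1] F [-0.3 -0.1  0.1]
55 (np.float64(2.728654970760234), np.float64(4.32))
0 (np.float64(1.6313775510204083), np.float64(2.23))
(array([ 1.7, 23.2, 58.3]), np.float64(0.005))
```

View pics/i2.png

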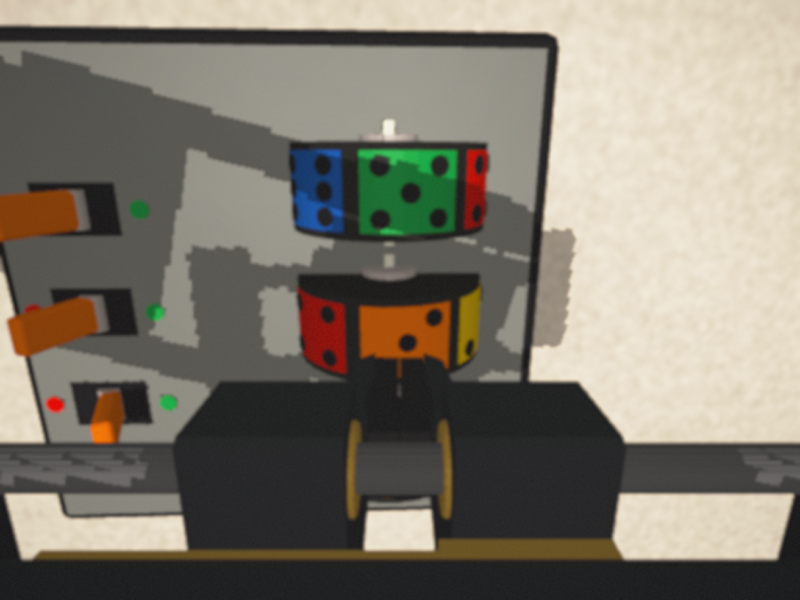

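The wrist view shows the left wheel's centre pip at (410,192) and the white marks at (389,127) and (389,257). The 5 has overshot slightly. I'll compare this with the projected marks.

Run:
```python
from h import *
o=get_obs();s=snapshot('wrist');c=cam(s,o);k=1/.64
for P in [(50,55+27.5,50),(50,27.5,50),(50,55,90),(120-5,115-5,50),(115,-110,50),(-80,45,50)]: print(P,proj(c,W(*P))*k)
for dx in(-4,-2,0,2):
    print(dx,wheelangle(*rimstrip(s,c,lambda x,y,z:W(x+dx,y,z),55),.9)[0])
for q in(4.19,4.3,4.35,4.4):
    a=q-4.189; print(q,[proj(c,W(50+40*np.sin(a+d),55,50+40*np.cos(a+d)))*k for d in(-.5236,0,.5236)])
```

```text
(50, 82.5, 50) [386.81049613 119.72276642]
(50, 27.5, 50) [386.83513687 253.80852858]
(50, 55, 90) [388.64405929 198.48528709]
(115, 110, 50) [552.65562362  46.68443542]
(115, -110, 50) [510.85634563 511.46522906]
(-80, 45, 50) [ 73.81392589 212.74217454]
-4 (np.float64(2.814516129032258), np.float64(4.48))
-2 (np.float64(2.528368794326241), np.float64(4.4))
0 (np.float64(2.3833477883781438), np.float64(4.32))
2 (np.float64(2.3875338753387534), np.float64(4.26))
4.19 [array([331.29186376, 196.84205469]), array([388.76136531, 198.48567139]), array([445.07660131, 197.22302255])]
4.3 [array([342.14238171, 197.40797559]), array([401.59278192, 198.45976562]), array([454.42463708, 196.63444461])]
4.35 [array([347.37054781, 197.63035534]), array([407.33600744, 198.40363448]), array([458.27628829, 196.33847251])]
4.4 [array([352.75706044, 197.82925608]), array([412.99010608, 198.32027666]), array([461.86619901, 196.02675647])]
```

```bash
cat >> h.py <<'E'
def field(s,c,yc,n,dx=1.0):
    """q from the visible extent of field n"""
    ph,st=rimstrip(s,c,lambda x,y,z:W(x+dx,y,z),yc,n=521)
    hsv=cv2.cvtColor(st,cv2.COLOR_RGB2HSV).astype(float);h,sa,v=hsv[...,0],hsv[...,1],hsv[...,2]
    d=np.abs(h-HUE[n]);d=np.minimum(d,180-d)
    m=((d<(6 if n in(3,4) else 9))&(sa>110)&(v>45)).mean(1)>.35
    if m.sum()<5: return None
    i=np.where(m)[0];lo,hi=ph[i[0]],ph[i[-1]]
    return dict(n=n,lo=round(lo,3),hi=round(hi,3),q=round((lo+hi)/2+(n-1)*1.0472,3))
E
cat > st.py <<'E'
from h import *
import sys
o=get_obs();print(o['time'],tocon(o['position']).round(1),'F',np.round(o['wrist_force'],1))
if len(sys.argv)>1:
    s=snapshot('wrist');c=cam(s,o)
    for y in map(int,sys.argv[1].split(',')):
        q=wheelangle(*rimstrip(s,c,W,y),.7)[0];n=int(round(q[1]/1.0472))+1
        print(y,q,field(s,c,y,n) if n>1 else '')
    save(sys.argv[2],s['image'])
if len(sys.argv)>3: print(plan(*map(float,sys.argv[3].split(',')),o))
E
python3 st.py 55,0 j 55,55,90
```

```text
13.15 [ 52.6  -1.6 113.8] F [ 0.2  0.6 -1.4]
55 (np.float64(2.5876288659793816), np.float64(4.34)) {'n': 5, 'lo': np.float64(-0.295), 'hi': np.float64(0.615), 'q': np.float64(4.349)}
0 (np.float64(1.6339165545087484), np.float64(2.23)) {'n': 3, 'lo': np.float64(-0.32), 'hi': np.float64(0.625), 'q': np.float64(2.247)}
(array([ 1.8, 22.9, 57. ]), np.float64(0.006))
```

Emit:
{"api": "send_rows", "payload": {"plan": [[[1,0,25,0,0],[1,0,22,0,0],[0,10,10,0,0],[0,8,0,0,0],[0,3,0,0,0]]]}}

```text
time: 13.82
position: [0.6087, 0.1252, 0.0904]
tcp_rot: [[0.971, 0.04, -0.235], [0.235, -0.008, 0.972], [0.037, -0.999, -0.017]]
wrist_force: [-4.0, 0.7, 18.8]
finger_gap: 0.003
```

Emit:
{"api": "send_rows", "payload": {"plan": [[[0,2,0,0,0],[0,1.5,0,0,0],[-2,1.5,0,0,0],[-2,1.5,0,0,0],[0,1,0,0,0]]]}}

```text
time: 14.45
position: [0.6117, 0.1256, 0.0907]
tcp_rot: [[0.971, 0.053, -0.231], [0.232, -0.001, 0.973], [0.052, -0.999, -0.013]]
wrist_force: [-4.4, 2.9, 6.5]
finger_gap: 0.006
```

```bash
python3 st.py 55 k
```

```text
14.45 [57.8 58.7 90.7] F [-4.4  2.9  6.5]
55 (np.float64(3.53475935828877), np.float64(4.39)) {'n': 5, 'lo': np.float64(0.17), 'hi': np.float64(0.705), 'q': np.float64(4.626)}
```

Emit:
{"api": "send_rows", "payload": {"plan": [[[-2.5,1.3,-1,0,0],[-3,1.3,-1,0,0],[-3,1.3,0,0,0],[-3,1.3,0,0,0],[-1,0,0,0,0]]]}}

```text
time: 15.12
position: [0.6082, 0.121, 0.0909]
tcp_rot: [[0.971, 0.071, -0.227], [0.227, 0.005, 0.974], [0.07, -0.997, -0.011]]
wrist_force: [-0.3, -0.2, 0.1]
finger_gap: 0.003
```

```bash
python3 st.py 55 k
```

```text
15.125 [53.4 55.  90.9] F [-0.3 -0.2  0.1]
55 (np.float64(2.3523489932885906), np.float64(4.37)) {'n': 5, 'lo': np.float64(0.055), 'hi': np.float64(0.66), 'q': np.float64(4.546)}
```

Emit:
{"api": "send_rows", "payload": {"plan": [[[0,-8,0,0,0],[-8,-2,0,0,0],[-8,0,0,0,0],[-8,4,0,0,0],[0,4,0,0,0]]]}}

```text
time: 15.8
position: [0.5817, 0.1139, 0.0901]
tcp_rot: [[0.972, 0.068, -0.226], [0.227, 0.004, 0.974], [0.067, -0.998, -0.011]]
wrist_force: [-0.6, -0.2, 0.7]
finger_gap: 0.006
```

```bash
python3 st.py 55,0 l 33,55,92; cat pose.json; python3 -c "
from h import *; print(get_obs()['tcp_rot'])"
```

```text
15.8 [25.9 54.1 90.1] F [-0.6 -0.2  0.7]
55 (np.float64(2.8619957537154987), np.float64(4.37)) {'n': 5, 'lo': np.float64(-0.245), 'hi': np.float64(0.67), 'q': np.float64(4.401)}
0 (np.float64(11.763736263736265), np.float64(2.2)) None
(array([ 7.2, -1.4,  0.8]), np.float64(0.001))
[0.5686781010638067, 0.05530896536463184, 0.22841283865877357][[ 0.97174258  0.06719244 -0.22627754]
 [ 0.22649867  0.0044091   0.97400149]
 [ 0.06644322 -0.99773029 -0.01093449]]
```

Emit:
{"api": "send_rows", "payload": {"plan": [[[6,0.5,1,0,0],[1,2,0,0,0],[-3,2.2,0,0,0],[-3.5,2.3,0,0,0],[-3.5,2.4,0,0,0]]]}}

```text
time: 16.48
position: [0.5887, 0.1165, 0.0885]
tcp_rot: [[0.97, 0.085, -0.227], [0.227, 0.007, 0.974], [0.084, -0.996, -0.013]]
wrist_force: [0.8, 2.6, 9.7]
finger_gap: 0.003
```

```bash
python3 st.py 55 l 33,55,92; python3 -c "
from h import *; print(get_obs()['tcp_rot'][2])"
```

```text
16.475 [33.4 55.1 88.5] F [0.8 2.6 9.7]
55 (np.float64(2.7741046831955924), np.float64(4.37)) {'n': 5, 'lo': np.float64(-0.005), 'hi': np.float64(0.67), 'q': np.float64(4.521)}
(array([-0.1, -3.5, -0.1]), np.float64(0.001))
[ 0.0844091  -0.99635219 -0.01254634]
```

```bash
python3 -c "
from h import *; o=get_obs(); np.set_printoptions(precision=4,suppress=True)
for k in('q','joint_torque','torque','wrist_force','tcp_rot'): print(k,o[k])"
```

```text
q [-0.0062  0.3579  1.7211  0.009   0.9775 -0.2402]
joint_torque [ -1.3054 -41.2323 -25.3407  -0.4408  -0.1026   0.0238]
torque [ 0.3521 -0.3068  0.0507]
wrist_force [-0.536   1.8297  9.9598]
tcp_rot [[ 0.9702  0.0851 -0.2267]
 [ 0.227   0.007   0.9739]
 [ 0.0844 -0.9964 -0.0125]]
```

Emit:
{"api": "send_rows", "payload": {"plan": [[[-4,1.8,0,0,0],[-4.2,2.0,0,0,0],[-4.2,2.2,0,0,0],[-4.2,2.4,0,0,0],[-3,-3,0,0,0]]]}}

```text
time: 17.15
position: [0.5784, 0.1142, 0.0885]
tcp_rot: [[0.968, 0.103, -0.228], [0.228, 0.009, 0.974], [0.102, -0.995, -0.014]]
wrist_force: [0.1, 0.9, -0.5]
finger_gap: 0.007
```

```bash
python3 st.py 55 l 33,55,92; python3 -c "
from h import *; print(get_obs()['tcp_rot'][2])"
```

```text
17.15 [22.8 55.1 88.5] F [ 0.1  0.9 -0.5]
55 (np.float64(2.890909090909091), np.float64(4.17)) {'n': 5, 'lo': np.float64(-0.22), 'hi': np.float64(0.455), 'q': np.float64(4.306)}
(array([10.5, -2.4, -0.2]), np.float64(0.003))
[ 0.10221406 -0.99465952 -0.01430834]
```

Emit:
{"api": "send_rows", "payload": {"plan": [[[-3,-20,0,0,0],[-20,-20,-10,0,0],[-45,0,-10,0,0],[-45,0,-10,0,0],[-45,0,0,0,0]]]}}

```text
time: 17.82
position: [0.4266, 0.0467, 0.1132]
tcp_rot: [[0.968, 0.103, -0.229], [0.23, 0.008, 0.973], [0.102, -0.995, -0.016]]
wrist_force: [-0.1, -0.6, 0.2]
finger_gap: -0.001
```

Emit:
{"api": "send_rows", "payload": {"plan": [[[-25,0,0,0,0],[0,20,0,0,0],[0,20,0,0,0],[0,15,0,0,0],[0,0,0,0,0]]]}}

```text
time: 18.45
position: [0.4038, 0.0405, 0.0535]
tcp_rot: [[0.969, 0.101, -0.227], [0.228, 0.008, 0.974], [0.1, -0.995, -0.015]]
wrist_force: [0.4, -0.0, -0.2]
finger_gap: 0.006
```

```bash
python3 st.py 55,0 m -150,20,28; python3 -c "
from h import *; print(get_obs()['tcp_rot'][2])"
```

```text
18.45 [-164.    23.    53.5] F [ 0.4 -0.  -0.2]
55 (np.float64(0.0), np.float64(-0.3)) 
0 (np.float64(0.0), np.float64(-0.3)) 
(array([11.3, 26.8, -2.6]), np.float64(0.003))
[ 0.1007726  -0.99478118 -0.01597778]
```

Emit:
{"api": "send_rows", "payload": {"plan": [[[0,14,0,0,0],[0,12,0,0,0],[12,1,0,0,0],[8,1,0,0,0],[3,0,0,0,0]]]}}

```text
time: 19.12
position: [0.4337, 0.0458, 0.0305]
tcp_rot: [[0.968, 0.106, -0.227], [0.228, 0.006, 0.974], [0.105, -0.994, -0.018]]
wrist_force: [0.4, 0.2, -1.2]
finger_gap: -0.0
```

Emit:
{"api": "send_rows", "payload": {"plan": [[[3,0,0,0,0],[3,0,0,0,0],[2,0,0,0,0],[2,0,0,0,0],[2,0,0,0,0]]]}}

```text
time: 19.75
position: [0.434, 0.047, 0.0298]
tcp_rot: [[0.969, 0.079, -0.233], [0.234, 0.003, 0.972], [0.078, -0.997, -0.016]]
wrist_force: [-9.2, -5.4, 7.3]
finger_gap: 0.005
```

```bash
python3 st.py
```

```text
19.75 [-133.    22.4   29.8] F [-9.2 -5.4  7.3]
```

Emit:
{"api": "send_rows", "payload": {"plan": [[[4,0,0,0,0],[4,0,0,0,0],[4,0,0,0,0],[4,0,0,0,0],[4,0,0,0,0]]]}}

```text
time: 20.38
position: [0.4329, 0.0485, 0.0281]
tcp_rot: [[0.97, 0.031, -0.24], [0.241, -0.004, 0.971], [0.029, -0.999, -0.012]]
wrist_force: [-18.2, -9.6, 17.7]
finger_gap: 0.005
```

Emit:
{"api": "send_rows", "payload": {"plan": [[[4,-1,0,0,0],[4,-1,0,0,0],[4,-1,0,0,0],[4,-1,0,0,0],[4,-1,0,0,0]]]}}

```text
time: 21.0
position: [0.432, 0.0484, 0.0289]
tcp_rot: [[0.969, -0.015, -0.246], [0.246, -0.014, 0.969], [-0.018, -1.0, -0.01]]
wrist_force: [-13.8, -10.8, 8.6]
finger_gap: 0.005
```

```bash
python3 st.py
```

```text
21.0 [-134.7   24.2   28.9] F [-13.8 -10.8   8.6]
```

Emit:
{"api": "send_rows", "payload": {"plan": [[[4,-1,0,0,0],[4,-1,0,0,0],[4,-1,0,0,0],[4,-1,0,0,0],[4,-1,0,0,0]]]}}

```text
time: 21.62
position: [0.4313, 0.0481, 0.0296]
tcp_rot: [[0.966, -0.062, -0.251], [0.25, -0.025, 0.968], [-0.066, -0.998, -0.009]]
wrist_force: [-14.1, -10.0, 9.5]
finger_gap: 0.004
```

Emit:
{"api": "send_rows", "payload": {"plan": [[[-12,0,0,0.01,0],[0,-40,0,0.01,0],[0,-45,0,0,0],[0,-10,0,0,0],[40,0,-10,0,0]]]}}

```text
time: 22.25
position: [0.4632, 0.0475, 0.1245]
tcp_rot: [[0.971, -0.064, -0.23], [0.229, -0.024, 0.973], [-0.068, -0.998, -0.009]]
wrist_force: [-0.3, -0.3, 0.7]
finger_gap: 0.003
```

```bash
python3 st.py 55,0 n 65,0,105; python3 -c "
from h import *; print(get_obs()['tcp_rot'][2])"
```

```text
22.25 [-104.5   16.2  124.5] F [-0.3 -0.3  0.7]
55 (np.float64(2.184331797235023), np.float64(4.13)) {'n': 5, 'lo': np.float64(-0.46), 'hi': np.float64(-0.335), 'q': np.float64(3.791)}
0 (np.float64(2.0671296296296298), np.float64(2.2)) {'n': 3, 'lo': np.float64(-0.32), 'hi': np.float64(-0.04), 'q': np.float64(1.914)}
(array([170.3,   8.1, -16.7]), np.float64(0.003))
[-0.06243933 -0.99799237 -0.01060915]
```

Emit:
{"api": "send_rows", "payload": {"plan": [[[45,0,-4,0,0],[45,0,-4,0,0],[45,0,-4,0,0],[32,0,-3,0,0],[3,0,-2,0,0]]]}}

```text
time: 22.92
position: [0.6391, 0.0696, 0.1061]
tcp_rot: [[0.971, -0.066, -0.228], [0.227, -0.024, 0.974], [-0.07, -0.998, -0.008]]
wrist_force: [-1.0, -0.1, -0.3]
finger_gap: 0.004
```

```bash
python3 st.py 55,0 n 66,0,90; python3 -c "
import cv2;cv2.imwrite('pics/n2.png',cv2.resize(cv2.imread('pics/n.png')[0:260,120:400],(800,743))[:600])"
```

```text
22.925 [ 71.9  -2.1 106.1] F [-1.  -0.1 -0.3]
55 (np.float64(2.7757313109425787), np.float64(4.18)) {'n': 5, 'lo': np.float64(-0.465), 'hi': np.float64(0.45), 'q': np.float64(4.181)}
0 (np.float64(1.6516129032258065), np.float64(2.22)) {'n': 3, 'lo': np.float64(-0.32), 'hi': np.float64(0.615), 'q': np.float64(2.242)}
(array([-4.7, 16.5,  2.2]), np.float64(0.001))
```

View pics/n2.png

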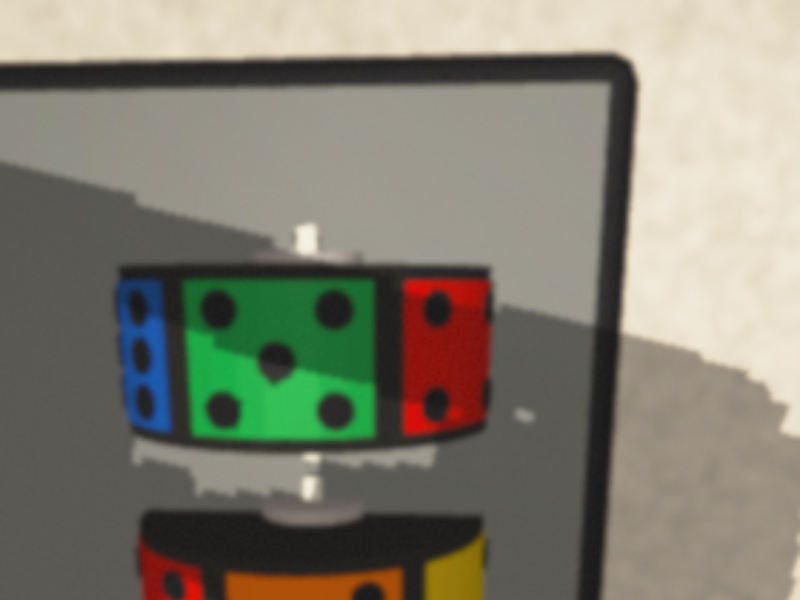

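The left wheel's green centre pip is at crop (276,360) and the white marks are at (307,240) and (311,478). The camera is off to the side here, so parallax has to be checked.

Run:
```python
from h import *
o=get_obs();s=snapshot('wrist');c=cam(s,o)
for y in(80,27.5):
  for dx in(0,1,2): print(y,dx,(proj(c,W(50+dx,y,50))-[120,0])*2.857)
print((proj(c,W(51,55,90))-[120,0])*2.857)
```

```text
80 0 [307.00344497 232.68089854]
80 1 [311.60873238 232.67592793]
80 2 [316.21724863 232.67095383]
27.5 0 [312.09529024 472.16658139]
27.5 1 [316.36978598 472.23983541]
27.5 2 [320.64706222 472.31313707]
[281.04055281 367.34102659]
```

Emit:
{"api": "send_rows", "payload": {"plan": [[[-1,9,1,0,0],[0,4,1,0,0],[0,2,0,0,0],[0,1.5,0,0,0],[-7,1.2,0,0,0]]]}}

```text
time: 23.65
position: [0.6263, 0.069, 0.0898]
tcp_rot: [[0.972, -0.065, -0.228], [0.227, -0.023, 0.974], [-0.069, -0.998, -0.008]]
wrist_force: [2.7, 1.9, 5.3]
finger_gap: 0.006
```

Emit:
{"api": "send_rows", "payload": {"plan": [[[-8,1.2,0,0,0],[-8,1.2,0,0,0],[-8,1.2,0,0,0],[-8,1.5,0,0,0],[0,0,0,0,0]]]}}

```text
time: 24.28
position: [0.5929, 0.0612, 0.0879]
tcp_rot: [[0.972, -0.063, -0.228], [0.227, -0.023, 0.974], [-0.067, -0.998, -0.008]]
wrist_force: [0.1, 0.5, -0.7]
finger_gap: 0.005
```

```bash
sed -i 's/dx=1.0/dx=0.5/' h.py; python3 st.py 55,0 n 66,0,90
```

```text
24.275 [25.   0.2 87.9] F [ 0.1  0.5 -0.7]
55 (np.float64(2.6213235294117645), np.float64(4.16)) {'n': 5, 'lo': np.float64(-0.445), 'hi': np.float64(0.465), 'q': np.float64(4.199)}
0 (np.float64(1.5366430260047281), np.float64(1.75)) {'n': 3, 'lo': np.float64(-0.735), 'hi': np.float64(0.175), 'q': np.float64(1.814)}
(array([40.8, -4.8, -0.3]), np.float64(0.001))
```

Emit:
{"api": "send_rows", "payload": {"plan": [[[-2,-10,0,0,0],[12,-5,0,0,0],[16,-3,0,0,0],[15,0,0,0,0],[0,5,0,0,0]]]}}

```text
time: 24.95
position: [0.6383, 0.0714, 0.1006]
tcp_rot: [[0.972, -0.06, -0.228], [0.227, -0.023, 0.974], [-0.063, -0.998, -0.009]]
wrist_force: [-0.6, 0.3, 0.4]
finger_gap: 0.005
```

```bash
python3 st.py 0 n 66,0,90
```

```text
24.95 [ 7.140e+01 -1.000e-01  1.006e+02] F [-0.6  0.3  0.4]
0 (np.float64(1.9591240875912408), np.float64(1.75)) {'n': 3, 'lo': np.float64(-0.795), 'hi': np.float64(0.175), 'q': np.float64(1.784)}
(array([-4.8, 10.9,  0.2]), np.float64(0.001))
```

Emit:
{"api": "send_rows", "payload": {"plan": [[[-1,5,0,0,0],[0,4,0,0,0],[0,2.5,0,0,0],[-1,2,0,0,0],[-7,1.8,0,0,0]]]}}

```text
time: 25.62
position: [0.631, 0.0699, 0.0894]
tcp_rot: [[0.973, -0.051, -0.227], [0.226, -0.022, 0.974], [-0.054, -0.998, -0.009]]
wrist_force: [3.8, 3.3, 8.3]
finger_gap: 0.007
```

Emit:
{"api": "send_rows", "payload": {"plan": [[[-8,1.8,0,0,0],[-8,1.8,0,0,0],[-8,1.8,0,0,0],[-7,2,0,0,0],[-1,0,0,0,0]]]}}

```text
time: 26.25
position: [0.6055, 0.0638, 0.0908]
tcp_rot: [[0.973, -0.031, -0.227], [0.226, -0.019, 0.974], [-0.035, -0.999, -0.012]]
wrist_force: [-0.0, -0.6, 0.2]
finger_gap: 0.004
```

```bash
python3 st.py 55,0 n 66,0,90
```

```text
26.25 [37.8 -0.1 90.8] F [-0.  -0.6  0.2]
55 (np.float64(2.817295980511571), np.float64(4.16)) {'n': 5, 'lo': np.float64(-0.445), 'hi': np.float64(0.465), 'q': np.float64(4.199)}
0 (np.float64(1.148051948051948), np.float64(1.04)) {'n': 2, 'lo': np.float64(-0.345), 'hi': np.float64(0.5), 'q': np.float64(1.125)}
(array([28.2, -0.1,  0.1]), np.float64(-0.0))
```

Emit:
{"api": "send_rows", "payload": {"plan": [[[0,-12,0,0,0],[-5,-8,-10,0,0],[-3,0,-18,0,0],[0,0,-18,0,0],[0,0,-5,0,0]]]}}

```text
time: 26.92
position: [0.6093, 0.0082, 0.1121]
tcp_rot: [[0.973, -0.034, -0.226], [0.226, -0.02, 0.974], [-0.038, -0.999, -0.012]]
wrist_force: [-0.5, -0.5, -0.2]
finger_gap: 0.002
```

```bash
python3 st.py 55,0,-55 p 27,-55,88;python3 -c "
import cv2;cv2.imwrite('pics/p2.png',cv2.resize(cv2.imread('pics/p.png')[0:240,120:440],(800,600)))"
python3 - <<'E'
from h import *
o=get_obs();s=snapshot('wrist');c=cam(s,o)
for P in[(50,80,50),(50,27.5,50),(50,-27.5,50),(50,0,90),(50,55,90)]: print((proj(c,W(*P))-[120,0])*2.5)
E
```

```text
26.925 [ 28.9 -55.1 112.1] F [-0.5 -0.5 -0.2]
55 (np.float64(2.7814661134163208), np.float64(4.16)) {'n': 5, 'lo': np.float64(-0.45), 'hi': np.float64(0.465), 'q': np.float64(4.196)}
0 (np.float64(1.1780264496439472), np.float64(1.05)) {'n': 2, 'lo': np.float64(-0.435), 'hi': np.float64(0.5), 'q': np.float64(1.08)}
-55 (np.float64(1.4466257668711657), np.float64(1.61)) {'n': 3, 'lo': np.float64(-0.925), 'hi': np.float64(0.025), 'q': np.float64(1.644)}
(array([-1. , 24.2,  0.4]), np.float64(-0.001))
[438.87289152 -39.72228318]
[430.83320966 201.32610364]
[423.64760612 416.76723355]
[440.86783205 329.21473185]
[452.13183276  37.19765356]
```

View pics/p2.png

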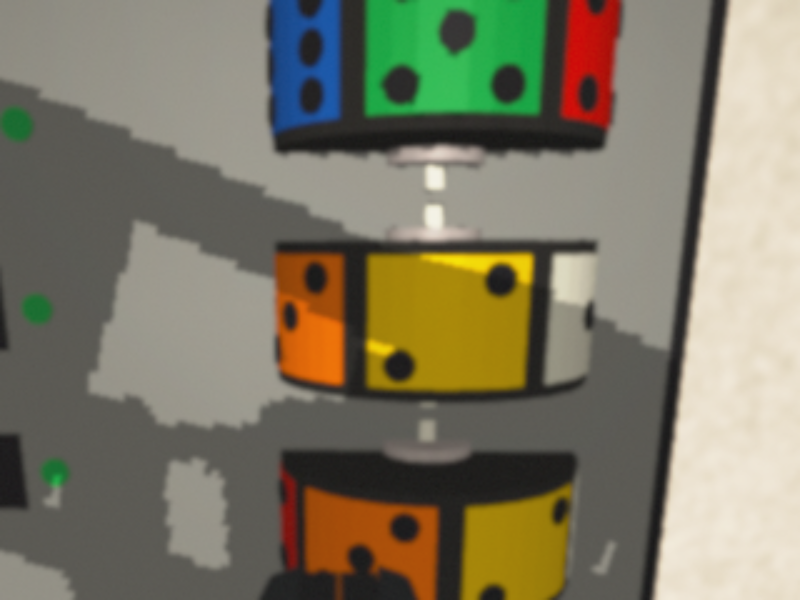

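The left wheel shows the 5 with its centre pip at (457,30), and the middle wheel's 2 is centred at (448,325). The marks sit at (433,197) and (428,425). Allowing for parallax, both are within about 0.03 rad, so on to the right wheel.

Emit:
{"api": "send_rows", "payload": {"plan": [[[-1,10,0,0,0],[-1,10,0,0,0],[0,2.5,0,0,0],[0,2,0,0,0],[0,2,0,0,0]]]}}

```text
time: 27.65
position: [0.6057, 0.009, 0.0865]
tcp_rot: [[0.973, -0.036, -0.229], [0.228, -0.021, 0.973], [-0.04, -0.999, -0.012]]
wrist_force: [-9.2, -0.5, 18.1]
finger_gap: 0.003
```

Emit:
{"api": "send_rows", "payload": {"plan": [[[6,-1,0,0,0],[6,-0.4,0,0,0],[6,0.5,0,0,0],[6,1.2,0,0,0],[6,1.5,0,0,0]]]}}

```text
time: 28.28
position: [0.636, 0.0161, 0.0901]
tcp_rot: [[0.972, -0.035, -0.231], [0.231, -0.024, 0.973], [-0.039, -0.999, -0.015]]
wrist_force: [-2.6, 0.5, 9.5]
finger_gap: 0.005
```

```bash
python3 st.py -55 q 27,-55,88
```

```text
28.275 [ 56.7 -53.4  90.1] F [-2.6  0.5  9.5]
-55 (np.float64(1.4833333333333334), np.float64(2.4)) {'n': 3, 'lo': np.float64(-1.12), 'hi': np.float64(0.85), 'q': np.float64(1.959)}
(array([-29.6,   3.3,  -1.4]), np.float64(0.005))
```

Emit:
{"api": "send_rows", "payload": {"plan": [[[6,1.7,0,0,0],[5.5,2.6,0,0,0],[3,-8,-1,0,0],[0,-10,0,0,0],[-14,0,0,0,0]]]}}

```text
time: 28.95
position: [0.6404, 0.0169, 0.1083]
tcp_rot: [[0.972, -0.03, -0.234], [0.233, -0.025, 0.972], [-0.034, -0.999, -0.017]]
wrist_force: [-0.5, 0.4, 0.3]
finger_gap: 0.007
```

Emit:
{"api": "send_rows", "payload": {"plan": [[[-15,0,0,0,0],[-14,0,0,0,0],[0,5,0,0,0],[0,5,0,0,0],[0,0,0,0,0]]]}}

```text
time: 29.58
position: [0.6115, 0.01, 0.1008]
tcp_rot: [[0.972, -0.028, -0.234], [0.233, -0.025, 0.972], [-0.033, -0.999, -0.018]]
wrist_force: [0.5, -0.4, 0.6]
finger_gap: 0.004
```

```bash
python3 st.py -55 r 28,-55,88
```

```text
29.575 [ 31.4 -53.9 100.8] F [ 0.5 -0.4  0.6]
-55 (np.float64(1.510752688172043), np.float64(2.77)) {'n': 4, 'lo': np.float64(-0.795), 'hi': np.float64(0.14), 'q': np.float64(2.814)}
(array([-3. , 12.9, -0.9]), np.float64(0.007))
```

Emit:
{"api": "send_rows", "payload": {"plan": [[[8,6,0,0,0],[2,3,0,0,0],[0,1.5,0,0,0],[0,1.5,0,0,0],[4,1.3,0,0,0]]]}}

```text
time: 30.25
position: [0.6283, 0.0135, 0.0904]
tcp_rot: [[0.972, -0.023, -0.234], [0.234, -0.025, 0.972], [-0.029, -0.999, -0.019]]
wrist_force: [-3.4, 0.9, 7.3]
finger_gap: 0.006
```

Emit:
{"api": "send_rows", "payload": {"plan": [[[4,1.3,0,0,0],[1,1,0,0,0],[0,-6,0,0,0],[-10,-8,0,0,0],[-10,0,0,0,0]]]}}

```text
time: 30.88
position: [0.6145, 0.0105, 0.1056]
tcp_rot: [[0.972, -0.022, -0.235], [0.235, -0.025, 0.972], [-0.027, -0.999, -0.019]]
wrist_force: [-0.1, -0.2, -0.0]
finger_gap: 0.007
```

```bash
python3 st.py -55 r 50,-55,90
```

```text
30.875 [ 34.5 -54.1 105.6] F [-0.1 -0.2 -0. ]
-55 (np.float64(1.5034602076124568), np.float64(3.08)) {'n': 4, 'lo': np.float64(-0.485), 'hi': np.float64(0.445), 'q': np.float64(3.122)}
(array([15.9, 15.2, -0.8]), np.float64(0.009))
```

Emit:
{"api": "send_rows", "payload": {"plan": [[[-30,-3,20,-0.009,0],[-30,0,20,0,0],[-30,0,20,0,0],[-30,0,20,0,0],[-30,0,19,0,0]]]}}

```text
time: 31.55
position: [0.4375, 0.0702, 0.1095]
tcp_rot: [[0.97, -0.024, -0.241], [0.24, -0.025, 0.97], [-0.029, -0.999, -0.019]]
wrist_force: [0.3, -0.2, 0.9]
finger_gap: 0.005
```

```bash
python3 st.py 55,0,-55 r -115,45,66
```

```text
31.55 [-124.4   44.2  109.5] F [ 0.3 -0.2  0.9]
55 (np.float64(2.0), np.float64(4.07)) None
0 (np.float64(4.020618556701031), np.float64(-0.3)) 
-55 (np.float64(2.425), np.float64(3.05)) None
(array([10.6, 43.1,  1.4]), np.float64(0.015))
```

Emit:
{"api": "send_rows", "payload": {"plan": [[[4,20,1,0.015,0],[2,18,0,0,0],[2,5,0,0,0],[5,0,0,0,0],[5,0,0,0,0]]]}}

```text
time: 32.22
position: [0.4479, 0.076, 0.0647]
tcp_rot: [[0.973, -0.027, -0.227], [0.227, -0.024, 0.974], [-0.032, -0.999, -0.017]]
wrist_force: [-0.9, -0.0, 0.2]
finger_gap: 0.008
```

Emit:
{"api": "send_rows", "payload": {"plan": [[[6,0,0,0,0],[6,0,0,0,0],[6,0,0,0,0],[5,0,0,0,0],[3,0,0,0,0]]]}}

```text
time: 32.85
position: [0.4713, 0.0813, 0.0646]
tcp_rot: [[0.973, -0.038, -0.229], [0.228, -0.027, 0.973], [-0.043, -0.999, -0.018]]
wrist_force: [-18.9, -5.9, 23.0]
finger_gap: 0.001
```

```bash
python3 st.py
```

```text
32.85 [-89.   47.4  64.6] F [-18.9  -5.9  23. ]
```

Emit:
{"api": "send_rows", "payload": {"plan": [[[-10,-2,0,0,0],[0,-20,0,0,0],[0,-22,0,0,0],[20,0,-30,0,0],[20,0,-30,0,0]]]}}

```text
time: 33.48
position: [0.5158, 0.0317, 0.1095]
tcp_rot: [[0.972, -0.037, -0.232], [0.231, -0.027, 0.973], [-0.042, -0.999, -0.017]]
wrist_force: [0.2, 0.1, 0.3]
finger_gap: 0.005
```

Emit:
{"api": "send_rows", "payload": {"plan": [[[15,0,-30,0,0],[0,0,0,0,0],[0,0,0,0,0],[0,0,0,0,0],[0,0,0,0,0]]]}}

```text
time: 34.1
position: [0.5382, 0.0056, 0.1092]
tcp_rot: [[0.972, -0.036, -0.231], [0.231, -0.026, 0.973], [-0.041, -0.999, -0.017]]
wrist_force: [0.5, -0.3, -0.8]
finger_gap: 0.004
```

```bash
python3 st.py 0,55 s -43,-45,66
```

```text
34.1 [-40.9 -41.5 109.2] F [ 0.5 -0.3 -0.8]
0 (np.float64(1.2925636007827788), np.float64(1.06)) {'n': 2, 'lo': np.float64(-0.435), 'hi': np.float64(0.515), 'q': np.float64(1.087)}
55 (np.float64(3.4845250800426895), np.float64(4.17)) {'n': 5, 'lo': np.float64(-0.45), 'hi': np.float64(0.47), 'q': np.float64(4.199)}
(array([-0.3, 43.3, -2.8]), np.float64(0.004))
```

View pics/s.png

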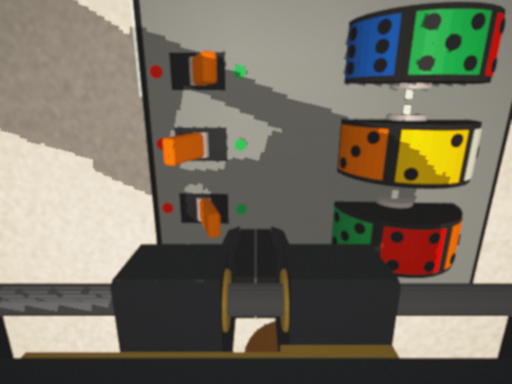

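The left paddle at (204,68) now leans away, so it is on. The middle one at (180,148) is off, and the right one at (210,215) is still on. Pushing the right one towards the robot.

Emit:
{"api": "send_rows", "payload": {"plan": [[[0,20,-2,0,0],[0,18,-1,0,0],[0,5,0,0,0],[-5,0,0,0,0],[-6,0,0,0,0]]]}}

```text
time: 34.78
position: [0.5269, -0.0, 0.0664]
tcp_rot: [[0.972, -0.033, -0.233], [0.232, -0.026, 0.972], [-0.039, -0.999, -0.018]]
wrist_force: [1.4, 0.1, 0.7]
finger_gap: 0.005
```

Emit:
{"api": "send_rows", "payload": {"plan": [[[-7,0,0,0,0],[-7,0,0,0,0],[-6,0,0,0,0],[-4,0,0,0,0],[-4,0,0,0,0]]]}}

```text
time: 35.4
position: [0.5079, -0.0063, 0.0719]
tcp_rot: [[0.973, -0.008, -0.23], [0.23, -0.025, 0.973], [-0.013, -1.0, -0.022]]
wrist_force: [11.8, 5.6, -3.6]
finger_gap: 0.003
```

```bash
python3 st.py
```

```text
35.4 [-73.1 -46.2  71.9] F [11.8  5.6 -3.6]
```

Emit:
{"api": "send_rows", "payload": {"plan": [[[8,-3,0,0,0],[5,-30,0,0,0],[20,-40,0,0,0],[30,-45,-5,0,0],[25,-45,-10,0,0]]]}}

```text
time: 36.02
position: [0.5948, 0.0041, 0.2336]
tcp_rot: [[0.973, -0.022, -0.23], [0.229, -0.024, 0.973], [-0.027, -0.999, -0.018]]
wrist_force: [1.2, -0.5, 0.8]
finger_gap: 0.0
```

Emit:
{"api": "send_rows", "payload": {"plan": [[[10,-5,-15,0,0],[0,0,-10,0,0],[0,0,0,0,0],[0,0,0,0,0],[0,0,0,0,0]]]}}

```text
time: 36.65
position: [0.6109, -0.0186, 0.2408]
tcp_rot: [[0.973, -0.022, -0.23], [0.229, -0.025, 0.973], [-0.027, -0.999, -0.019]]
wrist_force: [0.7, -0.1, -1.1]
finger_gap: 0.01
```

```bash
python3 st.py 55,0,-55 t
python3 - <<'E'
from h import *
o=get_obs();s=snapshot('wrist');c=cam(s,o)
save('t2',cv2.resize(s['image'][:260],(800,406)))
for P in[(50,82,50),(50,27.5,50),(50,-27.5,50),(50,-82,50)]: print(P,proj(c,W(*P))*1.5625)
for dx in(0,1,2):print(dx,field(s,c,55,5,dx),field(s,c,0,2,dx),field(s,c,-55,4,dx))
a=.4
for y in(45,0,-45): print([(proj(c,W(-80+34*np.sin(b),y,50+34*np.cos(b)))*1.5625).round() for b in(-a,a)])
t=snapshot('top');save('t3',t['image'])
for n,z in(('cup_mid',.06),('jar_mid',.065),('blender_lid_mid',.022)):
    r=recognise('top',n)[:1]
    if r: print(n,ray(cam(t),np.array(r[0]['at'])*[512,384],z)[:2],r[0]['conf'])
E
```

```text
36.65 [ 24.4 -81.5 240.8] F [ 0.7 -0.1 -1.1]
55 (np.float64(2.61545988258317), np.float64(4.17)) {'n': 5, 'lo': np.float64(-0.46), 'hi': np.float64(0.475), 'q': np.float64(4.196)}
0 (np.float64(1.584320875113947), np.float64(1.06)) {'n': 2, 'lo': np.float64(-0.455), 'hi': np.float64(0.52), 'q': np.float64(1.08)}
-55 (np.float64(1.4889558232931728), np.float64(3.09)) {'n': 4, 'lo': np.float64(-0.505), 'hi': np.float64(0.46), 'q': np.float64(3.119)}
(50, 82, 50) [450.2369243   -6.42989778]
(50, 27.5, 50) [447.16715569  91.07654979]
(50, -27.5, 50) [444.37533722 179.75434168]
(50, -82, 50) [441.86944285 259.35019735]
0 {'n': 5, 'lo': np.float64(-0.445), 'hi': np.float64(0.49), 'q': np.float64(4.211)} {'n': 2, 'lo': np.float64(-0.44), 'hi': np.float64(0.54), 'q': np.float64(1.097)} {'n': 4, 'lo': np.float64(-0.49), 'hi': np.float64(0.48), 'q': np.float64(3.137)}
1 {'n': 5, 'lo': np.float64(-0.475), 'hi': np.float64(0.46), 'q': np.float64(4.181)} {'n': 2, 'lo': np.float64(-0.47), 'hi': np.float64(0.505), 'q': np.float64(1.065)} {'n': 4, 'lo': np.float64(-0.52), 'hi': np.float64(0.45), 'q': np.float64(3.107)}
2 {'n': 5, 'lo': np.float64(-0.5), 'hi': np.float64(0.43), 'q': np.float64(4.154)} {'n': 2, 'lo': np.float64(-0.5), 'hi': np.float64(0.475), 'q': np.float64(1.035)} {'n': 4, 'lo': np.float64(-0.545), 'hi': np.float64(0.42), 'q': np.float64(3.079)}
[array([201.,  51.]), array([247.,  51.])]
[array([210., 134.]), array([254., 134.])]
[array([218., 210.]), array([260., 210.])]
cup_mid [0.61549249 0.27871268] 0.83
jar_mid [ 0.59265184 -0.19257991] 0.81
blender_lid_mid [0.44115795 0.24320033] 0.95
```

View pics/t2.png

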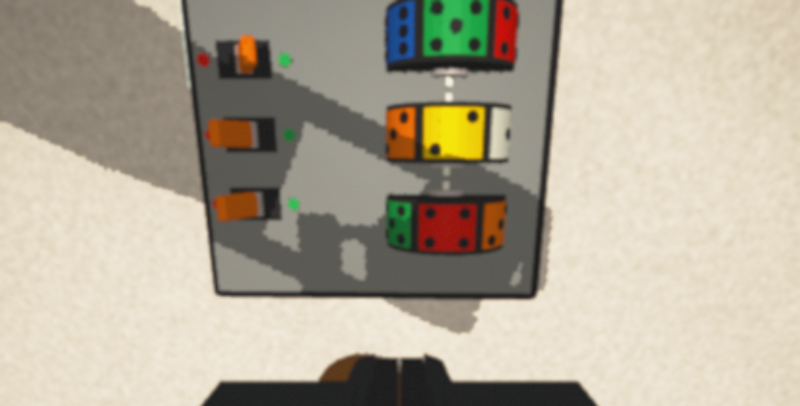

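All three wheels and all three switches read as asked: left paddle (247,55) on, middle (232,135) and right (240,206) off. I'll check the loose items once, since the networks put the jar and lid 2–3 cm off, probably from arm occlusion.

View pics/t3.png

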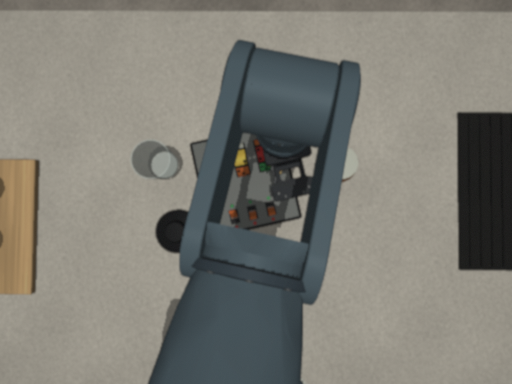

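The cup (155,160) and lid (177,231) are unmoved. The jar's cap edge is at column 357, against 358 before, so the offsets were arm occlusion. Handing in.

```bash
python3 -c "
from h import *; print(sign_off())"
```

```text
the job is handed in; nothing more can be done
None
```

The recipe console is set to 5, 2, 4 on the wheels and on, off, off on the switches, and the job is handed in at about 37 s of the 72 s allowed.

- **Wheels:** My last wrist-camera readings, corrected against the white marks, were 4.18, 1.07 and 3.11 rad. The targets are 4.19, 1.05 and 3.14. The right wheel is furthest off, by about 0.035 rad. The left wheel overshot by about 0.2 rad at first and I rolled it back. The largest force I read on a wheel was about 26 N, but I only read forces at the end of each move.
- **Switches:** I pushed the left one to its stop (on) and the right one to its stop (off), and the picture confirms both. The middle one was already off, and I did not touch it.
- **Tool tilt:** Pressing on the wheels gradually tilted the tool to about 0.1 rad. I straightened it by pushing the closed fingertips against the fixed front face of the console, with at most about 27 N read.
- **Loose items:** The recognition network put the jar and lid 2–3 cm from their first positions. The overhead picture shows the cup and lid where they were, and the jar's visible edge has not moved. The arm was covering part of the view and did not go near them.

The gripper was clear of everything at hand-in.

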